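# Prop the guard of the ball launcher's console and set its speed dial

### The arm

A 6-joint arm with a two-finger parallel gripper is mounted at the origin on the work surface. World frame = base frame: x ahead of the robot, y to its left, z up, the work surface at z = 0. Lengths are in m, angles in rad, forces in N, time in s.
With the tool pointing down it reaches from about 0.375 to 0.975 m from the base axis. Payload 3.8 kg.
Tool frame: the origin (TCP) lies midway between the tips of the shut fingers; the grasp point (between the pads) lies 19 mm behind it; z points along the fingers, y is the direction in which the jaws open and shut (so a half turn about z gives the same grasp; the last joint's range is limited). The gripper opens to 85 mm and grips with 20 to 120 N. Pads are 22 mm wide; open, the fingers measure 114 mm over their backs; the gripper's body (76 mm by 85 mm) begins 54 mm behind the grasp point. The pads swing forward as they close: fully open they stand 13 mm farther back than shut.
Start: joints at [1.217, 0.264, 1.604, -0, 1.274, -0.037], TCP at [0.21, 0.641, 0.231] pointing down, gripper open.
Joint ranges: [-2.63, 2.63], [-0.94, 2.18], [0.31, 2.57], [-1.31, 4.45], [0, 2.66], [-2.55, 2.55]. Speed limits (rad/s): [2.57, 2.57, 3.14, 3.14, 3.14, 3.14].

### API

Orientations are given as a rotation vector (axis times angle).
In Python, from workcell import bot gives the robot as it stands.
- The arm moves only by the tool drive_tool, never from a script. Its argument "deltas" is a list of rows, each an object with "hand": the opening, from 0 (shut) to 1 (fully open); "offset": the shift along the world's x, y, z in cm, a list of three; "angular": the turn, a rotation vector about the world's x, y, z in degrees, a list of three. A call has 1 to 8 rows; each row is the pose to reach, as a shift and turn from the pose commanded when the call began; what a row does not reach only later rows make up. A row lasts 1/8 s, in which the tool goes at most 62.5 mm and 10.7 degrees, less where a joint would pass 70% of its speed; a pose out of reach is approached as far as the arm can. A call with a gripper value outside its range is refused whole. The fingers move at their own pace and stop on an object; "force" is the grip in N (left out, the last holds). Time passes only in rows, so rows that repeat a pose let the fingers close. It gives the time, the measured TCP pose, the force and the opening at its end, in the units of the state.
- bot.read_state(): the state, without advancing time (a new reading comes with each control period).
- bot.read_camera(name): name is "side" or "top"; returns a dict with "frame" (480x640x3 uint8, blue, green, red), "mtx" (3x3 intrinsics, pixels), "k1" (the pictures are not rectified: a ray, as slopes to the right and down, at radius r is drawn at 1 + k1 r^2 times it, then the intrinsics apply), "R" (3x3) and "t" (3): a world point X has camera coordinates R X + t. Camera axes: x right, y down, z forward; pixel columns grow to the right and rows downward; lengths in m; the calibration is good to about 2 mm. A picture is of the moment at which its call begins. There is no depth.
- bot.finish_job(): hands the job in, once; it reports no verdict.
The state is a dict: "time": time; "q": joint angles; "joint_vel": joint speeds; "joint_torque": joint torques, N m; "tool_pos": TCP position; "tcp_rot": TCP orientation; "wrist_force": force on the tool from outside, world axes, zero at the start; "torque": the same for the moment, N m; "width": opening from 0.0 (shut) to 1.0 (fully open).
Only numpy, scipy, OpenCV 4.12 (cv2) and the standard library are available. Lean on these libraries where they do the work, as an engineer would, in place of code of your own. Each camera call takes 0.05 s, during which the arm holds its last target. There are 200 camera calls.

### The job

Prop open the clear guard on the ball launcher's control console: lift it (it has an orange pull bar) until its side stay drops off the end of its track, then ease it down onto the stay, never letting it fall, and let go. Then turn the blue speed dial beneath it until the white pointer stands at the yellow marker, and leave the guard propped open. Do not shift the marker, the small feed dial beside the guard or the things standing about.

Things in the scene. Friction and masses are not known exactly. Their poses are not given: they have to be found in the camera images.
- panel: Sloping face of the grey console (277 wide, 160 deep, 122 high, fixed, front turned to the robot's left by 37 to 66 degrees). Origin: on the face at the dial's axis; x up the slope to the hinge, y to the console's left, z out of the face, 30 degrees from vertical. (x, y, z) in mm elsewhere are in this frame. Cheeks at |y| = 72 to 82, x = -60 to 90, 37 high; between them only dial and marker.
- guard_hinge (a point): Middle of the guard's hinge line, at (90, 0, 40); line along the panel's y; axes as the panel's. The guard is a clear plate 130 long, 164 wide, 5 thick, edged orange; closed it lies on the cheeks at z = 40 from x = 90 down to x = -40.
- guard (a joint): Guard angle, rad: 0 closed, grows as it opens, stops at 1.98. Light hinge, 0.2 to 0.3 kg: it falls shut by itself from every angle, even from the stop, unless the stay bears it; lifting takes about 2 N at the bar. The stay bears it at 1.48 to 1.73 rad.
- stay (a joint): Angle of the stay leg to the guard, rad: 0 with the guard closed, grows as it opens, jumps up by about 0.15 when the foot drops off the track, 2.55 to 2.8 when the stay bears the guard. The leg (75 long, steel) hangs from the guard's left edge at y = 92, its pivot 60 from the hinge line.
- stay_foot (a point): Red foot of the stay leg (8 across). It slides up the aluminium track at y = 92 as the guard opens and drops 6 mm off the track's upper end at a guard angle between 1.60 and 1.88 (the track is clamped differently each time). Lower the guard then by 0.1 to 0.2 rad and the foot butts on that end and holds. If it has not dropped, it slides back down.
- guard_bar (a point): Middle of the guard's orange pull bar: round, 10 thick, 80 long along y, 168 from the hinge line in the guard's plane (closed: x = -78, z = 40), on an 8 mm arm at each end, with a clear gap of 33 between bar and plate edge. Axes turn with the guard; x points from bar to hinge.
- dial (a joint): Speed dial, rad, 0 to 4.71, grows clockwise (seen from outside the face). Blue, axis along the panel's z: disc 48 across, 8 high, with a grip bar 12 wide and 44 long (along the pointer), z = 8 to 32. At value q the white pointer lies at the angle 2.356 - q from the panel's x, counted towards y. Turns at 0.05 N m; stays where it is left.
- dial_grip (a point): Middle of the dial's grip bar: on the dial's axis, 24 mm out of the face. Axes as the panel's.
- marker (a joint): Yellow marker, rad, on a ring round the dial, same zero and direction as the dial: the dial is set when its value equals this one. The tab reaches 29 to 44 mm from the dial's axis and is 5 high.
- dial_tip (a point): Point on the pointer's line, 30 mm from the dial's axis, 6 mm out of the face.
- marker_tip (a point): Point on the marker's line, 30 mm from the dial's axis, 6 mm out of the face.
- feed_tip (a point): Pointer end of the small grey feed dial (30 across, 19 high, axis at panel (-12, -130)). Leave it alone.
- tin_mid (a point): Centre of the red and brass tea tin, 75 across, 123 high, upright, right of the console. Leave it alone.
- ink_mid (a point): Centre of the black ink bottle, 60 across, 150 high, upright, behind the console. Leave it alone.
- weight_mid (a point): Centre of the clear paperweight, 50 x 170 x 28, long along its y, lying in front of the console. Leave it alone.
- bat_mid (a point): Centre of the blade (152 across, 14 thick) of the red table-tennis bat lying in front of the console to its left; its handle runs along its -x, to 168 mm from the centre. Leave it alone.

How it is judged:
By the outcome, as a careful person would: the job done as asked, in the order asked, and still so for the second after the job is handed in, with the robot touching nothing.
It also fails if it takes over 72 s, if anything falls off the work surface, if the arm or the gripper's body presses on something with over 40 N, if the wrist force passes 120 N, or if a joint passes its speed limit or range.

## Working session

There is one attempt and no reset: what is moved stays moved. The work goes in short steps, Python scripts to look and compute and a tool call to move; the robot and the scene stay as the last step left them, time stands still between calls to the robot, and variables do not carry over. Pictures are saved under pics/ and viewed, about 8 in all and at most 12, crops included, and the job is handed in when it is done.

Besides the shell and the picture viewer there is one more tool, called after ">>>" by a JSON object that holds its "method" and its "body", one argument or row to a line. drive_tool: Moves the arm, as the interface text tells. Its arguments: {"type":"object","properties":{"deltas":{"type":"array"},"force":{"type":"number"}},"required":["deltas"]}

```bash
ls; mkdir -p pics; python3 - <<'E'
from workcell import bot
import cv2,numpy as np
for n in("side","top"):
    c=bot.read_camera(n);cv2.imwrite(f"pics/{n}0.png",c["frame"])
    print(n,c["mtx"],c["k1"],c["R"],c["t"], -c["R"].T@c["t"])
print(bot.read_state())
E
```

```text
pics
side [[444.03697516   0.         320.71458456]
 [  0.         444.03697516 251.58902736]
 [  0.           0.           1.        ]] -0.032573043462012105 [[-0.98499489 -0.17234527  0.00906488]
 [-0.12154644  0.65546226 -0.74538291]
 [ 0.12252154 -0.73530017 -0.66657493]] [0.55843657 0.07331673 0.82123175] [0.45834998 0.6520394  0.59699937]
top [[446.35493122   0.         315.53326229]
 [  0.         446.35493122 237.41597486]
 [  0.           0.           1.        ]] -0.10638763199965302 [[-0.0129628  -0.99990757  0.00410127]
 [-0.99546503  0.01251842 -0.09430091]
 [ 0.09424085 -0.00530507 -0.99553529]] [0.12686584 0.55193509 0.78978367] [0.47664673 0.12413462 0.83778519]
{'time': 0.1, 'q': array([ 1.21711052e+00,  2.64700162e-01,  1.60526445e+00,  1.68800052e-06,
        1.27367615e+00, -3.69126700e-02]), 'joint_vel': array([ 0.00093906, -0.00365798, -0.0027887 ,  0.00158831,  0.00013283,
       -0.00077296]), 'joint_torque': array([ 5.71923993e-04, -5.16703498e+01, -3.68592525e+01, -6.84127417e-05,
        6.15999030e-03, -4.16025955e-05]), 'tool_pos': array([0.21004264, 0.64078844, 0.23005686]), 'tcp_rot': array([-0.49544583, -3.10187376,  0.00315511]), 'wrist_force': array([ 0.35081258, -0.14558694, -0.21651472]), 'torque': array([0.0067149 , 0.00666278, 0.00766243]), 'width': 1.000589656166675}
```

View pics/side0.png

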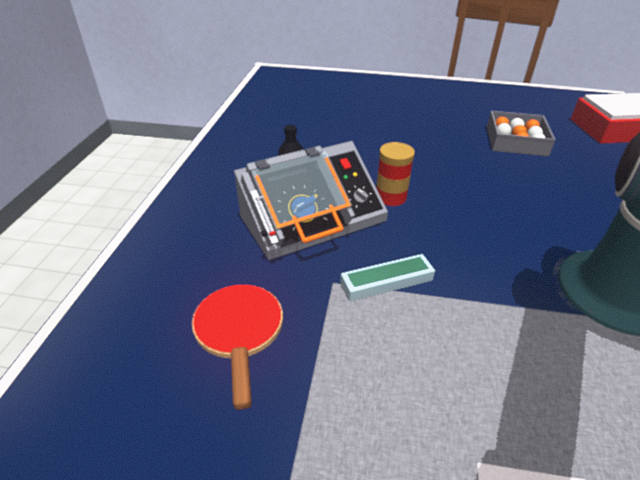

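View pics/top0.png

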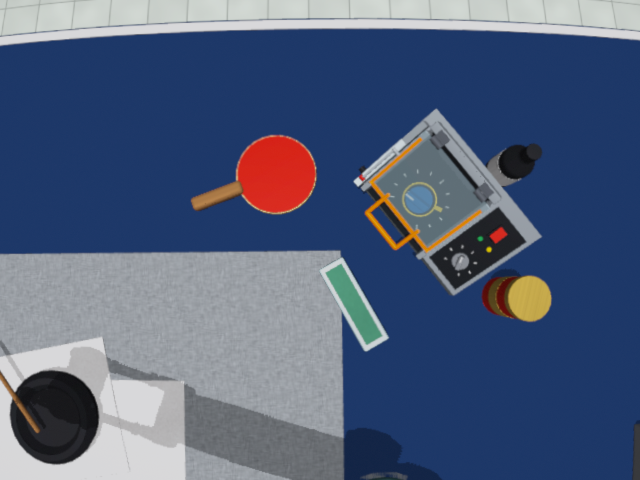

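The console lies at about (360–540, 110–290) in the top view and (237–385, 145–255) in the side view. The guard is closed, with its bar around (390, 225) in top and (320, 228) in side. I'll enlarge both.

```bash
python3 - <<'E'
import cv2
a=cv2.imread("pics/side0.png")[135:265,225:395];b=cv2.imread("pics/top0.png")[100:300,345:555]
cv2.imwrite("pics/s1.png",cv2.resize(a,None,fx=4.6,fy=4.6,interpolation=cv2.INTER_CUBIC)[:600])
cv2.imwrite("pics/t1.png",cv2.resize(b,None,fx=3,fy=3,interpolation=cv2.INTER_CUBIC))
E
```

```text
(no output)
```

View pics/s1.png

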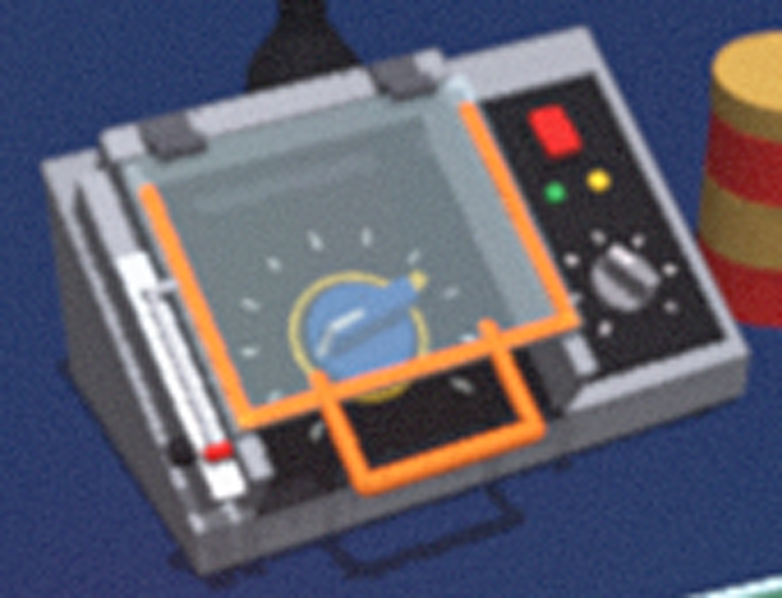

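View pics/t1.png

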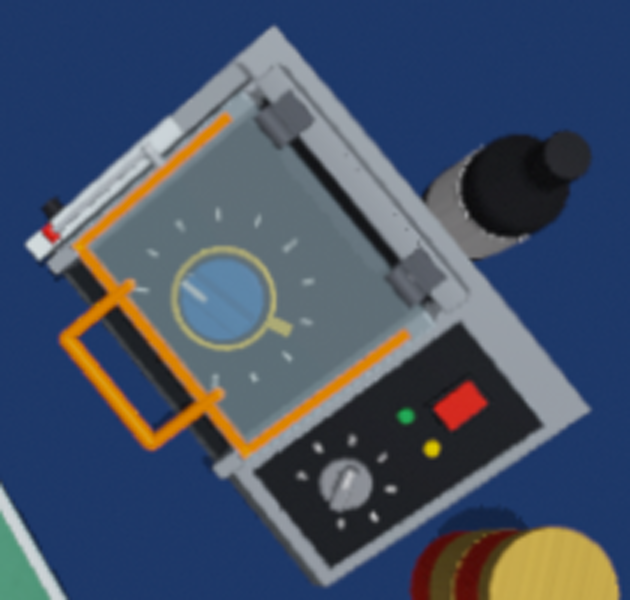

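```bash
cat > h.py <<'E'
import numpy as np,cv2,json
from scipy.optimize import least_squares
from scipy.spatial.transform import Rotation as Ro
from workcell import bot
def proj(c,X):
    p=np.atleast_2d(X)@c["R"].T+c["t"]; s=p[:,:2]/p[:,2:]
    s=s*(1+c["k1"]*(s**2).sum(1,keepdims=True)); return s@c["mtx"][:2,:2].T+c["mtx"][:2,2]
def ray(c,uv):
    s0=(np.array(uv,float)-c["mtx"][:2,2])/c["mtx"][0,0]; s=s0
    for _ in range(9): s=s0/(1+c["k1"]*(s**2).sum())
    return -c["R"].T@c["t"], c["R"].T@np.r_[s,1]
def panelR(yaw):
    h=np.array([np.cos(yaw),np.sin(yaw),0]);k=np.array([0,0,1.])
    x=h*np.cos(np.pi/6)+k*.5; z=-h*.5+k*np.cos(np.pi/6)
    return np.c_[x,np.cross(z,x),z]
def onplane(c,uv,T,R,z):
    o,d=ray(c,uv); o=R.T@(o-T); d=R.T@d
    return o+d*(z-o[2])/d[2]
def load():
    p=np.load("pose.npy"); return p[:3],panelR(p[3])
def gpt(R,T,th,r,y=0,n=0):  # point on guard at r from the hinge line, n above the plate (panel frame->world)
    return T+R@np.array([.09-r*np.cos(th)+n*np.sin(th),y,.04+r*np.sin(th)+n*np.cos(th)])
E
python3 - <<'E'
from h import *
C={n:bot.read_camera(n) for n in("side","top")}
s=lambda u,v:(225+(u+.5)/4.6-.5,135+(v+.5)/4.6-.5); t=lambda u,v:(345+(u+.5)/3-.5,100+(v+.5)/3-.5)
O=[("side",(-78,36,40),s(363,484)),("side",(-78,-36,40),s(540,428)),("top",(-78,36,40),t(68,338)),("top",(-78,-36,40),t(151,443)),
("side",(-40,81,42),s(245,418)),("side",(-40,-81,42),s(572,318)),("top",(-40,81,42),t(80,246)),("top",(-40,-81,42),t(247,452)),
("side",(0,0,2),s(358,336)),("top",(0,0,2),t(224,298)),("side",(-12,-130,16),s(623,277)),("top",(-12,-130,16),t(346,485))]
def f(p):
    R=panelR(p[3]); return np.ravel([proj(C[n],p[:3]+R@(np.array(P)/1e3))[0]-uv for n,P,uv in O])
r=least_squares(f,[.6,-.08,.08,-.9],loss="soft_l1"); np.save("pose.npy",r.x)
print(r.x,np.degrees(r.x[3]));print(r.fun.reshape(-1,2).round(1).tolist())
T,R=load()
for n,uv,z in[("top",t(280,326),.005),("side",s(418,279),.005),("top",t(184,277),.032),("top",t(206,300),.032),("side",s(330,338),.032),("side",s(362,312),.032),("side",s(322,350),.02),("top",t(224,298),.002)]:
    P=onplane(C[n],uv,T,R,z); a=np.arctan2(P[1],P[0]); print(n,(P*1e3).round(1),"q",(2.356-a)%6.283)
print("bar",gpt(R,T,0,.168),"panel axes",R.round(3).tolist())
E
```

```text
[ 0.61794562 -0.06635984  0.05911961 -0.90455452] -51.82715616410195
[[2.1, -0.6], [-3.4, 0.5], [1.5, 1.2], [-0.3, -2.3], [-1.6, 2.8], [1.5, 1.0], [-3.4, -1.1], [0.6, 2.4], [-0.3, -0.3], [0.1, -0.5], [1.0, -2.3], [0.1, 0.0]]
top [ 14.8 -33.8   5. ] q 3.513116269287888
side [ 15.9 -37.1   5. ] q 3.521916261463205
top [-3.8 23.5 32. ] q 0.624243273335138
top [-2.5  5.3 32. ] q 0.3413576337337707
side [-9.3 23.8 32. ] q 0.4103395139348387
side [-2.2  5.4 32. ] q 0.39353063713031866
side [-8.9 24.8 20. ] q 0.440551224204786
top [-0.8 -0.5  2. ] q 4.903769623508532
bar [0.56383659 0.00246757 0.05476063] panel axes [[0.535, 0.786, -0.309], [-0.681, 0.618, 0.393], [0.5, 0.0, 0.866]]
```

```bash
cat >> h.py <<'E'
def toolR(R,phi,sgn=1):  # tool z = -panel z; jaw axis at angle phi from panel x towards y
    y=R@np.array([np.cos(phi),np.sin(phi),0])*sgn; z=-R[:,2]; return np.c_[np.cross(y,z),y,z]
def delta(P,Rt,s=None):
    s=s or bot.read_state(); A=Ro.from_rotvec(s["tcp_rot"])
    d=(Ro.from_matrix(Rt)*A.inv()).as_rotvec(degrees=True)
    return ((P-s["tool_pos"])*100).round(2).tolist(), d.round(1).tolist()
E
python3 - <<'E'
from h import *
C={n:bot.read_camera(n) for n in("side","top")}
s=lambda u,v:(225+(u+.5)/4.6-.5,135+(v+.5)/4.6-.5); t=lambda u,v:(345+(u+.5)/3-.5,100+(v+.5)/3-.5)
O=[("side",(-78,40,40),s(363,484)),("side",(-78,-40,40),s(540,428)),("top",(-78,40,40),t(68,338)),("top",(-78,-40,40),t(151,443)),
("side",(-40,80,42),s(245,418)),("side",(-40,-80,42),s(572,318)),("top",(-40,80,42),t(80,246)),("top",(-40,-80,42),t(247,452)),
("side",(0,0,2),s(358,336)),("top",(0,0,2),t(224,298)),("side",(-12,-130,16),s(623,277)),("top",(-12,-130,16),t(346,485))]
def f(p):
    R=panelR(p[3]); return np.ravel([proj(C[n],p[:3]+R@(np.array(P)/1e3))[0]-uv for n,P,uv in O])
r=least_squares(f,[.6,-.08,.08,-.9],loss="soft_l1"); np.save("pose.npy",r.x)
print(r.x,np.degrees(r.x[3]));print(r.fun.reshape(-1,2).round(1).tolist())
T,R=load()
print("tool y",Ro.from_rotvec(bot.read_state()["tcp_rot"]).as_matrix()[:,1].round(2))
b=gpt(R,T,0,.168); print("bar",b, "tcp target",b-R[:,2]*.019)
for sg in(1,-1): print(sg,delta(b-R[:,2]*.017+R[:,2]*.09,toolR(R,0,sg)))
print(bot.read_state()["time"])
E
```

```text
[ 0.61764609 -0.06626956  0.0592033  -0.90299324] -51.73770176883398
[[0.4, 0.1], [-1.4, -0.1], [0.1, -0.3], [1.2, -0.4], [-0.9, 2.7], [1.2, 1.1], [-3.1, -0.5], [0.3, 2.1], [-0.1, -0.2], [0.1, -0.3], [1.1, -2.4], [0.2, 0.1]]
tool y [ 0.31  0.95 -0.  ]
bar [0.56342967 0.00247328 0.05484431] tcp target [ 0.56931267 -0.00498596  0.03838983]
1 ([33.06, -61.0, -11.27], [6.4, -36.0, -120.2])
-1 ([33.06, -61.0, -11.27], [-30.7, -5.4, 55.1])
0.3
```

>>> {"method": "drive_tool", "body": {
  "deltas": [
    {"hand": 0.4, "offset": [6, -6, 2], "angular": [0, 0, -10]},
    {"hand": 0.4, "offset": [10, -12, 2], "angular": [0, 0, -20]},
    {"hand": 0.4, "offset": [14, -18, 2], "angular": [0, 0, -30]},
    {"hand": 0.4, "offset": [18, -24, 2], "angular": [0, 0, -40]},
    {"hand": 0.4, "offset": [21, -30, 2], "angular": [0, 0, -50]},
    {"hand": 0.4, "offset": [24, -36, 0], "angular": [0, 0, -60]},
    {"hand": 0.4, "offset": [27, -42, 0], "angular": [0, 0, -70]},
    {"hand": 0.4, "offset": [29, -48, 0], "angular": [0, 0, -80]}
  ],
  "force": 25
}}

```text
time: 1.3
tool_pos: [0.4746, 0.2216, 0.2338]
tcp_rot: [2.379, 2.051, 0.001]
wrist_force: [0.9, 0.3, -0.2]
width: 0.4
```

```bash
python3 - <<'E'
from h import *
T,R=load(); b=gpt(R,T,0,.168); s=bot.read_state()
print(s["q"].round(2),s["time"],s["wrist_force"],s["width"]); print(delta(b+R[:,2]*.073,toolR(R,0,1)))
E
```

```text
[ 0.39 -0.03  1.92 -0.    1.25  0.54] 1.3 [ 0.85172806  0.26076042 -0.19131231] 0.4004001809979007
([6.62, -19.05, -11.57], [-15.4, -26.5, -42.3])
```

>>> {"method": "drive_tool", "body": {
  "deltas": [
    {"hand": 0.4, "offset": [0, 0, 0], "angular": [0, 0, 0]},
    {"hand": 0.4, "offset": [0, 0, 0], "angular": [0, 0, 0]}
  ]
}}

```text
time: 1.55
tool_pos: [0.474, 0.2235, 0.2341]
tcp_rot: [-2.374, -2.057, -0.001]
wrist_force: [1.4, 0.6, 0.5]
width: 0.401
```

```bash
cat > go.py <<'E'
from h import *
T,R=load(); b=gpt(R,T,0,.168); s=bot.read_state()
print(s["q"].round(2),s["time"],s["wrist_force"],s["width"]); print(delta(b+R[:,2]*.073,toolR(R,0,1)))
E
python3 go.py
```

```text
[ 0.39 -0.03  1.92  0.    1.25  0.53] 1.55 [1.42232961 0.5695198  0.47409511] 0.40092519596123377
([6.69, -19.24, -11.6], [-15.4, -26.6, -42.6])
```

>>> {"method": "drive_tool", "body": {
  "deltas": [
    {"hand": 0.4, "offset": [2, -5, 0], "angular": [-3, -5, -8]},
    {"hand": 0.4, "offset": [4, -10, -2], "angular": [-6, -10, -16]},
    {"hand": 0.4, "offset": [5, -14, -5], "angular": [-9, -15.5, -25]},
    {"hand": 0.4, "offset": [6.7, -19.2, -9], "angular": [-12, -21, -33]},
    {"hand": 0.4, "offset": [6.7, -19.2, -11.6], "angular": [-15.4, -26.6, -42.6]},
    {"hand": 0.4, "offset": [6.7, -19.2, -11.6], "angular": [-15.4, -26.6, -42.6]},
    {"hand": 0.4, "offset": [6.7, -19.2, -11.6], "angular": [-15.4, -26.6, -42.6]},
    {"hand": 0.4, "offset": [6.7, -19.2, -11.6], "angular": [-15.4, -26.6, -42.6]}
  ]
}}

```text
time: 2.55
tool_pos: [0.5416, 0.033, 0.1187]
tcp_rot: [2.491, 0.867, 0.232]
wrist_force: [-0.6, 0.3, -0.1]
width: 0.397
```

```bash
python3 go.py; python3 - <<'E'
from h import *
T,R=load(); b=gpt(R,T,0,.168); print(delta(b-R[:,2]*.018,toolR(R,0,1)))
c=bot.read_camera("side")["frame"][60:270,190:400]; d=bot.read_camera("top")["frame"][90:300,330:540]
cv2.imwrite("pics/a2.png",cv2.resize(np.hstack([c,d]),(800,400),interpolation=cv2.INTER_CUBIC))
E
```

```text
[ 0.32  0.03  2.19 -0.68  0.85  1.66] 2.55 [-0.60303268  0.33873507 -0.11633324] 0.3972466137457158
([-0.07, -0.18, -0.07], [0.0, -0.0, -0.1])
([2.74, -3.76, -7.95], [0.0, -0.0, -0.1])
```

View pics/a2.png

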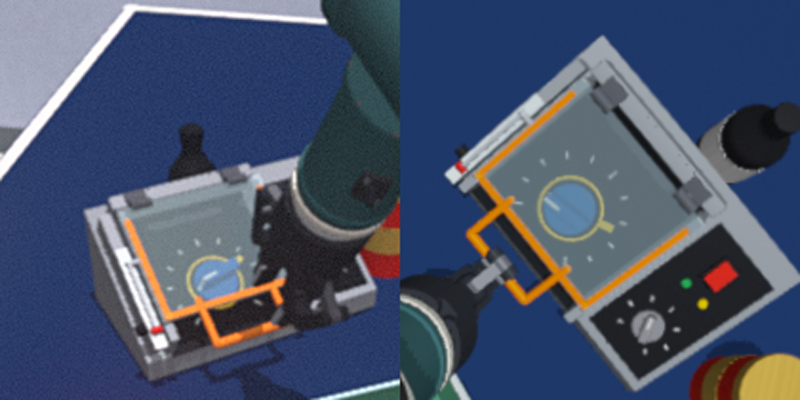

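The gripper stands over the bar: top (495, 265), with the fingers straddling its line. Now I'll descend along the panel normal and grip.

>>> {"method": "drive_tool", "body": {
  "deltas": [
    {"hand": 0.4, "offset": [0.9, -1.3, -2.6], "angular": [0, 0, 0]},
    {"hand": 0.4, "offset": [1.8, -2.5, -5.3], "angular": [0, 0, 0]},
    {"hand": 0.4, "offset": [2.3, -3.2, -6.8], "angular": [0, 0, 0]},
    {"hand": 0.4, "offset": [2.7, -3.7, -7.9], "angular": [0, 0, 0]},
    {"hand": 0.4, "offset": [2.7, -3.7, -7.9], "angular": [0, 0, 0]}
  ]
}}

```text
time: 3.28
tool_pos: [0.5679, -0.006, 0.0386]
tcp_rot: [2.492, 0.863, 0.229]
wrist_force: [-0.9, 0.6, -0.0]
width: 0.4
```

```bash
python3 go.py; python3 - <<'E'
from h import *
c=bot.read_camera("side")["frame"][140:260,225:385]; d=bot.read_camera("top")["frame"][150:270,340:500]
cv2.imwrite("pics/a3.png",cv2.resize(np.hstack([c,d]),(800,300),interpolation=cv2.INTER_CUBIC))
E
```

```text
[ 0.22  0.18  2.21 -0.81  0.68  1.75] 3.275 [-0.88684699  0.56666444 -0.00476402] 0.39952721687723525
([-2.71, 3.71, 7.95], [0.1, -0.1, 0.1])
```

View pics/a3.png

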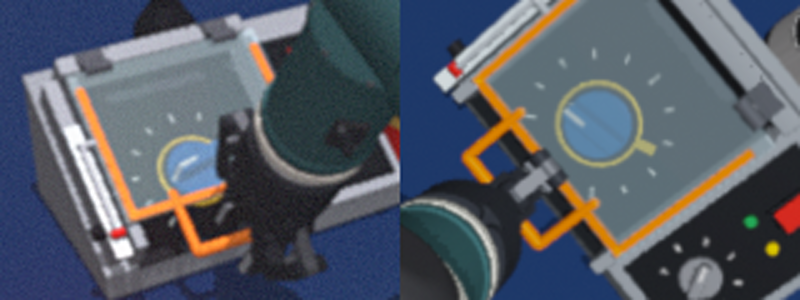

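>>> {"method": "drive_tool", "body": {
  "deltas": [
    {"hand": 0.0, "offset": [0, 0, 0], "angular": [0, 0, 0]},
    {"hand": 0.0, "offset": [0, 0, 0], "angular": [0, 0, 0]},
    {"hand": 0.0, "offset": [0, 0, 0], "angular": [0, 0, 0]},
    {"hand": 0.0, "offset": [0, 0, 0], "angular": [0, 0, 0]}
  ],
  "force": 25
}}

```text
time: 3.88
tool_pos: [0.567, -0.0033, 0.0384]
tcp_rot: [2.495, 0.864, 0.232]
wrist_force: [-6.3, 8.9, 0.4]
width: 0.108
```

```bash
cat > arc.py <<'E'
from h import *
import sys
T,R=load(); s=bot.read_state(); g=s["tool_pos"]-Ro.from_rotvec(s["tcp_rot"]).as_matrix()[:,2]*.019
l=R.T@(g-T)-[.09,0,.04]; th=np.arctan2(l[2],-l[0])
print("t",s["time"],"theta",th.round(3),"r",np.hypot(l[0],l[2]).round(4),"y",l[1].round(4),"F panel",(R.T@s["wrist_force"]).round(2),"w",s["width"].round(3),"q",s["q"].round(2))
for a in map(float,sys.argv[1:]): print(a,((gpt(R,T,a,.168)-gpt(R,T,th,.168))*100).round(2).tolist())
E
python3 arc.py .1 .2 .3 .4 .5 .6 .7 .8
```

```text
Traceback (most recent call last):
  File "arc.py", line 5, in <module>
    print("t",s["time"],"theta",th.round(3),"r",np.hypot(l[0],l[2]).round(4),"y",l[1].round(4),"F panel",(R.T@s["wrist_force"]).round(2),"w",s["width"].round(3),"q",s["q"].round(2))
                                                                                                                                             ^^^^^^^^^^^^^^^^
AttributeError: 'float' object has no attribute 'round'
```

```bash
sed -i 's/s\["width"\].round(3)/s["width"]/' arc.py; python3 arc.py .1 .2 .3 .4 .5 .6 .7 .8
```

```text
t 3.875 theta 0.008 r 0.1703 y -0.0008 F panel [-9.2   0.56  5.82] w 0.10803253835413741 q [ 0.23  0.18  2.21 -0.8   0.68  1.75]
0.1 [-0.43, 0.55, 1.38]
0.2 [-0.81, 1.03, 2.94]
0.3 [-1.09, 1.39, 4.56]
0.4 [-1.27, 1.61, 6.21]
0.5 [-1.35, 1.71, 7.89]
0.6 [-1.32, 1.68, 9.57]
0.7 [-1.19, 1.51, 11.23]
0.8 [-0.96, 1.21, 12.87]
```

>>> {"method": "drive_tool", "body": {
  "deltas": [
    {"hand": 0.0, "offset": [-0.3, 0.5, 0.7], "angular": [0, 0, 0]},
    {"hand": 0.0, "offset": [-0.5, 0.75, 1.4], "angular": [0, 0, 0]},
    {"hand": 0.0, "offset": [-0.75, 1.0, 2.2], "angular": [0, 0, 0]},
    {"hand": 0.0, "offset": [-0.95, 1.25, 2.95], "angular": [0, 0, 0]},
    {"hand": 0.0, "offset": [-1.25, 1.6, 4.55], "angular": [0, 0, 0]},
    {"hand": 0.0, "offset": [-1.4, 1.8, 6.2], "angular": [0, 0, 0]},
    {"hand": 0.0, "offset": [-1.45, 1.9, 7.9], "angular": [0, 0, 0]},
    {"hand": 0.0, "offset": [-1.45, 1.9, 7.9], "angular": [0, 0, 0]}
  ]
}}

```text
time: 4.88
tool_pos: [0.5526, 0.0153, 0.1188]
tcp_rot: [2.495, 0.862, 0.232]
wrist_force: [-4.9, 10.3, -2.7]
width: 0.104
```

```bash
python3 arc.py .6 .7 .8 .9 1 1.1 1.2 1.3
```

```text
t 4.875 theta 0.503 r 0.1717 y -0.0005 F panel [-10.98   2.46   3.2 ] w 0.10434896918975844 q [ 0.27  0.04  2.18 -0.67  0.83  1.62]
0.6 [0.03, -0.04, 1.63]
0.7 [0.16, -0.2, 3.3]
0.8 [0.39, -0.5, 4.93]
0.9 [0.73, -0.92, 6.52]
1.0 [1.16, -1.47, 8.05]
1.1 [1.68, -2.13, 9.5]
1.2 [2.29, -2.9, 10.87]
1.3 [2.98, -3.78, 12.12]
```

>>> {"method": "drive_tool", "body": {
  "deltas": [
    {"hand": 0.0, "offset": [-0.1, 0.2, 1.5], "angular": [0, 0, 0]},
    {"hand": 0.0, "offset": [0.0, 0.0, 3.2], "angular": [0, 0, 0]},
    {"hand": 0.0, "offset": [0.23, -0.3, 4.8], "angular": [0, 0, 0]},
    {"hand": 0.0, "offset": [0.57, -0.72, 6.4], "angular": [0, 0, 0]},
    {"hand": 0.0, "offset": [1.0, -1.27, 7.9], "angular": [0, 0, 0]},
    {"hand": 0.0, "offset": [1.5, -1.93, 9.4], "angular": [0, 0, 0]},
    {"hand": 0.0, "offset": [2.1, -2.7, 10.8], "angular": [0, 0, 0]},
    {"hand": 0.0, "offset": [2.1, -2.7, 10.8], "angular": [0, 0, 0]}
  ]
}}

```text
time: 5.88
tool_pos: [0.5749, -0.0135, 0.2295]
tcp_rot: [2.493, 0.86, 0.234]
wrist_force: [-8.2, 9.2, 8.2]
width: 0.104
```

```bash
python3 arc.py 1.3 1.4 1.5 1.6 1.7 1.8 1.85 1.9
```

```text
t 5.875 theta 1.193 r 0.1726 y -0.0009 F panel [-6.52 -0.72 13.27] w 0.10383332108986258 q [ 0.21 -0.07  2.06 -0.57  0.98  1.4 ]
1.3 [0.74, -0.93, 1.35]
1.4 [1.5, -1.9, 2.49]
1.5 [2.33, -2.96, 3.49]
1.6 [3.22, -4.09, 4.36]
1.7 [4.16, -5.28, 5.09]
1.8 [5.14, -6.52, 5.65]
1.85 [5.64, -7.15, 5.88]
1.9 [6.15, -7.8, 6.06]
```

>>> {"method": "drive_tool", "body": {
  "deltas": [
    {"hand": 0.0, "offset": [0.6, -0.75, 1.65], "angular": [0, 0, 0]},
    {"hand": 0.0, "offset": [1.4, -1.75, 2.85], "angular": [0, 0, 0]},
    {"hand": 0.0, "offset": [2.2, -2.8, 3.85], "angular": [0, 0, 0]},
    {"hand": 0.0, "offset": [2.65, -3.4, 4.3], "angular": [0, 0, 0]},
    {"hand": 0.0, "offset": [3.1, -3.95, 4.75], "angular": [0, 0, 0]},
    {"hand": 0.0, "offset": [3.6, -4.55, 5.1], "angular": [0, 0, 0]},
    {"hand": 0.0, "offset": [4.1, -5.15, 5.45], "angular": [0, 0, 0]},
    {"hand": 0.0, "offset": [4.1, -5.15, 5.45], "angular": [0, 0, 0]}
  ]
}}

```text
time: 6.88
tool_pos: [0.6153, -0.0661, 0.281]
tcp_rot: [2.491, 0.862, 0.229]
wrist_force: [-4.8, -0.9, 4.3]
width: 0.103
```

```bash
python3 arc.py 1.75 1.8 1.85 1.9; python3 - <<'E'
from h import *
c=bot.read_camera("side")["frame"][80:260,220:400]; d=bot.read_camera("top")["frame"][80:260,350:530]
cv2.imwrite("pics/a4.png",cv2.resize(np.hstack([c,d]),(800,400),interpolation=cv2.INTER_CUBIC))
E
```

```text
t 6.875 theta 1.684 r 0.173 y -0.0017 F panel [ 0.2  -4.27  4.9 ] w 0.1027637844447541 q [ 0.09 -0.05  1.94 -0.52  1.01  1.22]
1.75 [0.64, -0.81, 0.41]
1.8 [1.13, -1.44, 0.67]
1.85 [1.63, -2.07, 0.9]
1.9 [2.14, -2.72, 1.08]
```

View pics/a4.png

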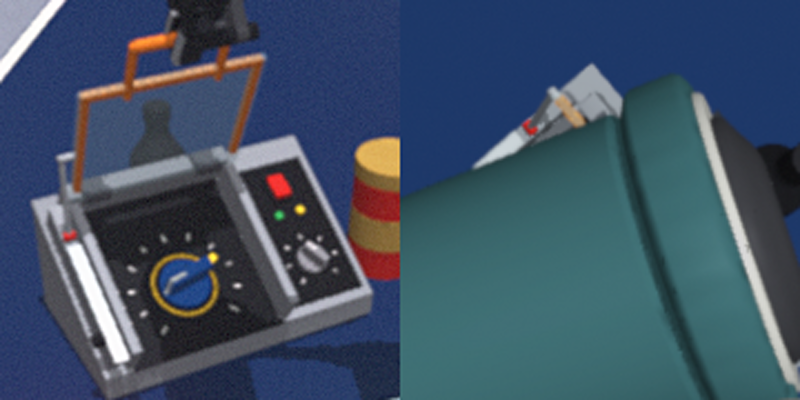

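The guard is up at about 1.68 rad. The red foot at (68, 234) is at the track's upper end, about (72, 245). I'll lift a little more.

>>> {"method": "drive_tool", "body": {
  "deltas": [
    {"hand": 0.0, "offset": [0.35, -0.4, 0.25], "angular": [0, 0, 0]},
    {"hand": 0.0, "offset": [0.65, -0.8, 0.42], "angular": [0, 0, 0]},
    {"hand": 0.0, "offset": [0.9, -1.1, 0.55], "angular": [0, 0, 0]},
    {"hand": 0.0, "offset": [1.13, -1.44, 0.67], "angular": [0, 0, 0]},
    {"hand": 0.0, "offset": [1.4, -1.75, 0.8], "angular": [0, 0, 0]},
    {"hand": 0.0, "offset": [1.7, -2.1, 0.9], "angular": [0, 0, 0]},
    {"hand": 0.0, "offset": [1.9, -2.4, 1.0], "angular": [0, 0, 0]},
    {"hand": 0.0, "offset": [1.9, -2.4, 1.0], "angular": [0, 0, 0]}
  ]
}}

```text
time: 7.98
tool_pos: [0.6335, -0.0897, 0.2894]
tcp_rot: [2.492, 0.863, 0.226]
wrist_force: [-4.3, -2.2, 1.1]
width: 0.104
```

```bash
python3 arc.py 1.8 1.75 1.7 1.65 1.6 1.55 1.5; python3 - <<'E'
from h import *
c=bot.read_camera("side")["frame"][130:230,225:305]; e=cv2.imread("pics/a4.png")[111:333,11:189]
a=cv2.resize(c,(400,500),interpolation=cv2.INTER_CUBIC)
cv2.imwrite("pics/a5.png",np.hstack([a,cv2.resize(e,(400,500),interpolation=cv2.INTER_CUBIC)]))
E
```

```text
t 7.975 theta 1.864 r 0.1716 y -0.002 F panel [-0.28 -4.75  1.46] w 0.10418090280946216 q [ 0.04 -0.02  1.9  -0.5   1.    1.17]
1.8 [-0.64, 0.82, -0.28]
1.75 [-1.14, 1.44, -0.54]
1.7 [-1.62, 2.06, -0.85]
1.65 [-2.1, 2.66, -1.19]
1.6 [-2.56, 3.25, -1.57]
1.55 [-3.01, 3.82, -1.99]
1.5 [-3.45, 4.38, -2.44]
```

View pics/a5.png

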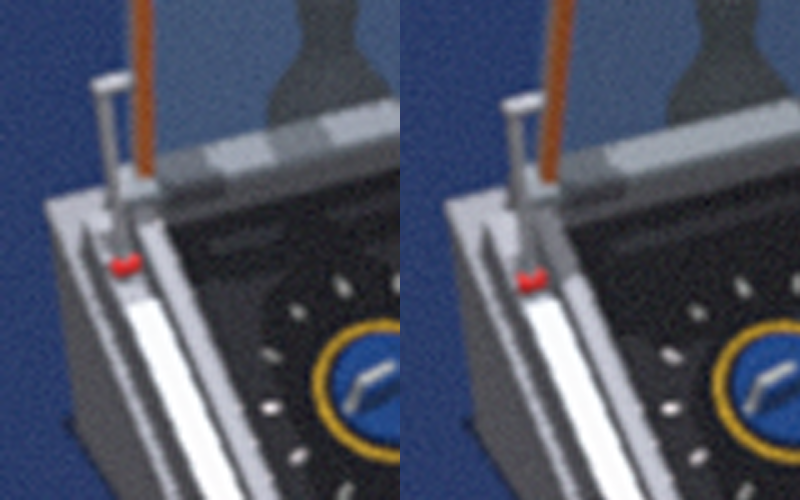

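Left is now: the red foot at (125, 265) is clear of the white track's end at (143, 305). Before (right) it sat right at the end. It has dropped off, so I'll ease down and watch the force.

>>> {"method": "drive_tool", "body": {
  "deltas": [
    {"hand": 0.0, "offset": [-0.3, 0.4, -0.13], "angular": [0, 0, 0]},
    {"hand": 0.0, "offset": [-0.6, 0.8, -0.27], "angular": [0, 0, 0]},
    {"hand": 0.0, "offset": [-0.9, 1.15, -0.4], "angular": [0, 0, 0]},
    {"hand": 0.0, "offset": [-1.14, 1.44, -0.5], "angular": [0, 0, 0]},
    {"hand": 0.0, "offset": [-1.4, 1.75, -0.65], "angular": [0, 0, 0]},
    {"hand": 0.0, "offset": [-1.6, 2.0, -0.8], "angular": [0, 0, 0]},
    {"hand": 0.0, "offset": [-1.6, 2.0, -0.8], "angular": [0, 0, 0]}
  ]
}}

```text
time: 8.9
tool_pos: [0.6179, -0.0694, 0.2821]
tcp_rot: [2.491, 0.864, 0.228]
wrist_force: [-5.2, -3.8, 0.7]
width: 0.111
```

```bash
python3 arc.py 1.65 1.6 1.55 1.5 1.45; python3 - <<'E'
from h import *
c=bot.read_camera("side")["frame"][130:230,225:305]
cv2.imwrite("pics/a6.png",cv2.resize(c,(400,500),interpolation=cv2.INTER_CUBIC))
E
```

```text
t 8.9 theta 1.709 r 0.1724 y -0.0017 F panel [ 0.14 -6.45  0.77] w 0.11144737117775243 q [ 0.08 -0.04  1.94 -0.52  1.01  1.21]
1.65 [-0.56, 0.71, -0.4]
1.6 [-1.02, 1.29, -0.78]
1.55 [-1.47, 1.87, -1.19]
1.5 [-1.91, 2.42, -1.65]
1.45 [-2.33, 2.96, -2.13]
```

>>> {"method": "drive_tool", "body": {
  "deltas": [
    {"hand": 0.0, "offset": [-0.2, 0.25, -0.13], "angular": [0, 0, 0]},
    {"hand": 0.0, "offset": [-0.4, 0.5, -0.28], "angular": [0, 0, 0]},
    {"hand": 0.0, "offset": [-0.56, 0.7, -0.4], "angular": [0, 0, 0]},
    {"hand": 0.0, "offset": [-0.56, 0.7, -0.4], "angular": [0, 0, 0]}
  ]
}}

```text
time: 9.45
tool_pos: [0.6125, -0.0623, 0.2784]
tcp_rot: [2.491, 0.864, 0.229]
wrist_force: [-4.1, -3.8, 1.1]
width: 0.106
```

```bash
python3 arc.py  1.6 1.55 1.5 1.45
```

```text
t 9.45 theta 1.653 r 0.1725 y -0.0015 F panel [ 0.94 -5.61  0.71] w 0.10643165681844688 q [ 0.1  -0.05  1.95 -0.52  1.01  1.23]
1.6 [-0.49, 0.62, -0.4]
1.55 [-0.94, 1.19, -0.81]
1.5 [-1.38, 1.75, -1.27]
1.45 [-1.8, 2.28, -1.76]
```

>>> {"method": "drive_tool", "body": {
  "deltas": [
    {"hand": 0.0, "offset": [-0.12, 0.15, -0.1], "angular": [0, 0, 0]},
    {"hand": 0.0, "offset": [-0.25, 0.3, -0.2], "angular": [0, 0, 0]},
    {"hand": 0.0, "offset": [-0.25, 0.3, -0.2], "angular": [0, 0, 0]}
  ]
}}

```text
time: 9.82
tool_pos: [0.6102, -0.0592, 0.2767]
tcp_rot: [2.491, 0.863, 0.23]
wrist_force: [-4.9, -1.5, 1.9]
width: 0.106
```

```bash
python3 arc.py  1.6 1.55 1.5; python3 - <<'E'
from h import *
c=bot.read_camera("side")["frame"][130:230,225:305]
cv2.imwrite("pics/a7.png",np.hstack([cv2.resize(c,(400,500),interpolation=cv2.INTER_CUBIC),cv2.imread("pics/a6.png")]))
E
```

```text
t 9.825 theta 1.628 r 0.1727 y -0.0015 F panel [-0.62 -4.8   2.59] w 0.10586240205082688 q [ 0.1  -0.05  1.95 -0.53  1.01  1.24]
1.6 [-0.26, 0.33, -0.22]
1.55 [-0.71, 0.9, -0.64]
1.5 [-1.15, 1.46, -1.09]
```

>>> {"method": "drive_tool", "body": {
  "deltas": [
    {"hand": 0.0, "offset": [-0.13, 0.16, -0.11], "angular": [0, 0, 0]},
    {"hand": 0.0, "offset": [-0.26, 0.33, -0.22], "angular": [0, 0, 0]},
    {"hand": 0.0, "offset": [-0.4, 0.5, -0.35], "angular": [0, 0, 0]},
    {"hand": 0.0, "offset": [-0.4, 0.5, -0.35], "angular": [0, 0, 0]}
  ]
}}

```text
time: 10.38
tool_pos: [0.6061, -0.0539, 0.2729]
tcp_rot: [2.491, 0.864, 0.23]
wrist_force: [-4.8, -4.0, 2.0]
width: 0.105
```

```bash
python3 arc.py  1.55 1.5 1.45; python3 - <<'E'
from h import *
c=bot.read_camera("side")["frame"][130:230,225:305]
cv2.imwrite("pics/a8.png",np.hstack([cv2.resize(c,(400,500),interpolation=cv2.INTER_CUBIC),cv2.imread("pics/a6.png")]))
E
```

```text
t 10.375 theta 1.584 r 0.1725 y -0.0013 F panel [ 1.17 -6.21  1.68] w 0.10509669460789252 q [ 0.12 -0.06  1.96 -0.53  1.01  1.25]
1.55 [-0.3, 0.39, -0.29]
1.5 [-0.74, 0.94, -0.74]
1.45 [-1.17, 1.48, -1.23]
```

View pics/a8.png

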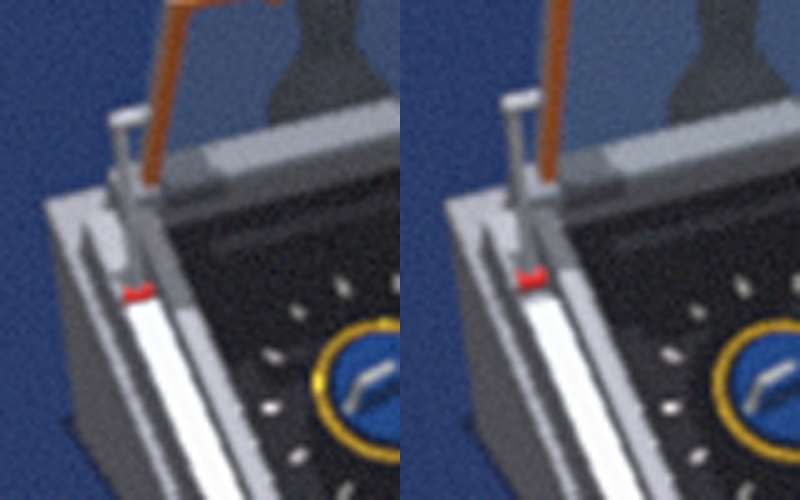

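The foot at (140, 293) is now right against the track end and half hidden below its top, so it is low and about to butt. I'll continue in small steps.

>>> {"method": "drive_tool", "body": {
  "deltas": [
    {"hand": 0.0, "offset": [-0.15, 0.19, -0.14], "angular": [0, 0, 0]},
    {"hand": 0.0, "offset": [-0.3, 0.39, -0.29], "angular": [0, 0, 0]},
    {"hand": 0.0, "offset": [-0.3, 0.39, -0.29], "angular": [0, 0, 0]}
  ]
}}

```text
time: 10.8
tool_pos: [0.6031, -0.0499, 0.27]
tcp_rot: [2.492, 0.864, 0.23]
wrist_force: [-5.0, -2.8, 2.3]
width: 0.103
```

```bash
cat >>arc.py <<'E'
f=bot.read_camera("side")["frame"][150:215,225:275].astype(int)
m=(f[...,2]>150)&(f[...,1]<90)&(f[...,0]<90); w=np.where(m,f[...,2]-f[...,1],0); yy,xx=np.indices(w.shape)
print("red foot",m.sum(),((xx*w).sum()/w.sum()+225).round(2),((yy*w).sum()/w.sum()+150).round(2))
E
python3 arc.py 1.52 1.5 1.45
```

```text
t 10.8 theta 1.55 r 0.1725 y -0.0013 F panel [ 0.38 -5.61  2.44] w 0.10265223615504974 q [ 0.12 -0.06  1.97 -0.53  1.01  1.27]
1.52 [-0.27, 0.34, -0.27]
1.5 [-0.44, 0.56, -0.46]
1.45 [-0.86, 1.1, -0.94]
red foot 11 252.35 188.41
```

>>> {"method": "drive_tool", "body": {
  "deltas": [
    {"hand": 0.0, "offset": [-0.14, 0.17, -0.14], "angular": [0, 0, 0]},
    {"hand": 0.0, "offset": [-0.27, 0.34, -0.27], "angular": [0, 0, 0]},
    {"hand": 0.0, "offset": [-0.27, 0.34, -0.27], "angular": [0, 0, 0]}
  ]
}}

```text
time: 11.22
tool_pos: [0.601, -0.0472, 0.2681]
tcp_rot: [2.49, 0.863, 0.231]
wrist_force: [-3.5, -4.5, 2.5]
width: 0.106
```

```bash
python3 arc.py 1.5 1.48 1.45
```

```text
t 11.225 theta 1.527 r 0.1727 y -0.0012 F panel [ 2.47 -5.52  1.42] w 0.10572966980664501 q [ 0.13 -0.06  1.98 -0.54  1.01  1.28]
1.5 [-0.24, 0.3, -0.25]
1.48 [-0.41, 0.52, -0.44]
1.45 [-0.66, 0.84, -0.74]
red foot 8 252.2 188.57
```

>>> {"method": "drive_tool", "body": {
  "deltas": [
    {"hand": 0.0, "offset": [-0.12, 0.15, -0.12], "angular": [0, 0, 0]},
    {"hand": 0.0, "offset": [-0.24, 0.3, -0.25], "angular": [0, 0, 0]},
    {"hand": 0.0, "offset": [-0.24, 0.3, -0.25], "angular": [0, 0, 0]}
  ]
}}

```text
time: 11.65
tool_pos: [0.5993, -0.045, 0.2665]
tcp_rot: [2.488, 0.863, 0.232]
wrist_force: [-0.5, -7.8, 3.8]
width: 0.103
```

```bash
python3 arc.py 1.5 1.48 1.45
```

```text
t 11.65 theta 1.509 r 0.1729 y -0.0013 F panel [ 6.93 -5.22  0.33] w 0.1034700223213847 q [ 0.14 -0.06  1.98 -0.54  1.01  1.29]
1.5 [-0.08, 0.1, -0.08]
1.48 [-0.25, 0.31, -0.27]
1.45 [-0.5, 0.63, -0.57]
red foot 10 252.49 188.68
```

The guard now resists with 7 N and the foot stays put, so the stay is bearing. I'll back off slightly, then open just a little so the bar stays caged.

>>> {"method": "drive_tool", "body": {
  "deltas": [
    {"hand": 0.0, "offset": [0.15, -0.2, 0.15], "angular": [0, 0, 0]},
    {"hand": 0.13, "offset": [0.15, -0.2, 0.15], "angular": [0, 0, 0]},
    {"hand": 0.17, "offset": [0.15, -0.2, 0.15], "angular": [0, 0, 0]},
    {"hand": 0.2, "offset": [0.15, -0.2, 0.15], "angular": [0, 0, 0]},
    {"hand": 0.2, "offset": [0.15, -0.2, 0.15], "angular": [0, 0, 0]}
  ]
}}

```text
time: 12.32
tool_pos: [0.6002, -0.0451, 0.2664]
tcp_rot: [2.492, 0.864, 0.232]
wrist_force: [1.9, -0.2, 1.1]
width: 0.204
```

```bash
python3 arc.py; python3 - <<'E'
from h import *
c=bot.read_camera("side")["frame"][80:230,225:345]
cv2.imwrite("pics/a9.png",cv2.resize(c,(480,600),interpolation=cv2.INTER_CUBIC))
E
```

```text
t 12.325 theta 1.512 r 0.1724 y -0.0006 F panel [1.72 1.38 0.25] w 0.20401661717952482 q [ 0.13 -0.06  1.98 -0.54  1.    1.28]
red foot 10 252.58 188.48
```

View pics/a9.png

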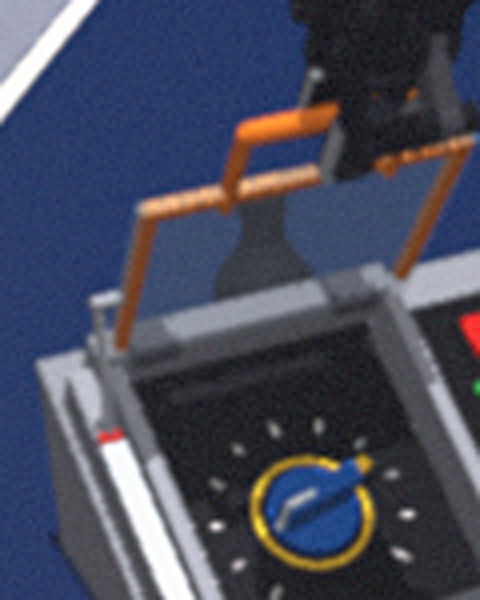

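The foot at (110, 437) stands behind the track's end and the force is near zero, so the stay carries the guard. Releasing and backing off along the panel normal.

>>> {"method": "drive_tool", "body": {
  "deltas": [
    {"hand": 0.3, "offset": [0, 0, 0], "angular": [0, 0, 0]},
    {"hand": 0.4, "offset": [0, 0, 0], "angular": [0, 0, 0]},
    {"hand": 0.4, "offset": [-0.3, 0.4, 0.9], "angular": [0, 0, 0]},
    {"hand": 0.4, "offset": [-0.9, 1.2, 2.6], "angular": [0, 0, 0]},
    {"hand": 0.4, "offset": [-1.9, 2.4, 5.2], "angular": [0, 0, 0]},
    {"hand": 0.4, "offset": [-2.8, 3.5, 7.8], "angular": [0, 0, 0]},
    {"hand": 0.4, "offset": [-2.8, 3.5, 7.8], "angular": [0, 0, 0]}
  ]
}}

```text
time: 13.3
tool_pos: [0.573, -0.0095, 0.3491]
tcp_rot: [2.49, 0.863, 0.241]
wrist_force: [-0.6, -0.2, -0.1]
width: 0.398
```

```bash
python3 arc.py; python3 - <<'E'
from h import *
T,R=load(); s=bot.read_state(); A=Ro.from_rotvec(s["tcp_rot"]).as_matrix()
print("now panel",(R.T@(s["tool_pos"]-T)).round(4))
# fit guard angle + dial + marker from the side picture: reproject
c=bot.read_camera("side"); f=c["frame"]
cv2.imwrite("pics/full10.png",f)
for th in (1.45,1.5,1.55,1.6): print(th,proj(c,[gpt(R,T,th,.168,.04),gpt(R,T,th,.128,.08),gpt(R,T,th,.128,-.08)]).round(1).tolist())
hsv=cv2.cvtColor(f,cv2.COLOR_BGR2HSV)
bl=cv2.inRange(hsv,(105,150,90),(118,255,255)); ye=cv2.inRange(hsv,(18,120,110),(32,255,255)); wh=cv2.inRange(hsv,(0,0,130),(180,70,255))
for n,m in(("blue",bl),("yel",ye)):
    v,u=np.nonzero(m[170:240,260:340]); P=np.array([onplane(c,(a+260,b+170),T,R,.005) for a,b in zip(u,v)])
    if len(P): P=P[np.hypot(*P[:,:2].T)<.05]; r=np.hypot(*P[:,:2].T); k=r>.033; print(n,len(P),P[:,:2].mean(0).round(4),k.sum(),P[k,:2].mean(0) if k.any() else 0)
E
```

```text
t 13.3 theta 1.542 r 0.2663 y 0.0001 F panel [-0.23 -0.58  0.01] w 0.3979924475960629 q [ 0.22 -0.15  1.91 -0.51  1.18  1.27]
red foot 12 252.15 188.54
now panel [ 0.0812 -0.0007  0.2851]
1.45 [[289.5, 122.0], [262.5, 139.1], [344.5, 119.7]]
1.5 [[287.6, 117.6], [261.1, 135.8], [343.1, 116.7]]
1.55 [[285.6, 113.3], [259.7, 132.6], [341.7, 113.7]]
1.6 [[283.7, 109.2], [258.3, 129.5], [340.2, 110.9]]
blue 328 [-0.0005 -0.0034] 8 [ 0.0155765  -0.03027687]
yel 203 [-0.003   0.0015] 18 [-0.00015979 -0.01243242]
```

>>> {"method": "drive_tool", "body": {
  "deltas": [
    {"hand": 0.4, "offset": [-1.1, 1.4, -1.0], "angular": [-3.1, 3.9, 8.7]},
    {"hand": 0.4, "offset": [-2.2, 2.8, -2.0], "angular": [-6.2, 7.9, 17.3]},
    {"hand": 0.4, "offset": [-3.3, 4.1, -3.0], "angular": [-9.3, 11.8, 26.0]},
    {"hand": 0.4, "offset": [-4.3, 5.5, -4.0], "angular": [-12.4, 15.7, 34.6]},
    {"hand": 0.4, "offset": [-4.3, 5.5, -4.0], "angular": [-15.5, 19.6, 43.3]},
    {"hand": 0.4, "offset": [-4.3, 5.5, -4.0], "angular": [-18.6, 23.6, 52.0]},
    {"hand": 0.4, "offset": [-4.3, 5.5, -4.0], "angular": [-21.7, 27.5, 60.6]},
    {"hand": 0.4, "offset": [-4.3, 5.5, -4.0], "angular": [-24.8, 31.4, 69.3]}
  ]
}}

```text
time: 14.4
tool_pos: [0.5281, 0.0436, 0.3023]
tcp_rot: [1.348, 2.272, -0.258]
wrist_force: [1.3, -0.3, -0.0]
width: 0.4
```

>>> {"method": "drive_tool", "body": {
  "deltas": [
    {"hand": 0.4, "offset": [0, 0, 0], "angular": [-3.1, 3.9, 8.7]},
    {"hand": 0.4, "offset": [0, 0, 0], "angular": [-6.2, 7.9, 17.3]},
    {"hand": 0.4, "offset": [0, 0, 0], "angular": [-9.3, 11.8, 26.0]},
    {"hand": 0.4, "offset": [0, 0, 0], "angular": [-12.4, 15.7, 34.6]},
    {"hand": 0.4, "offset": [0, 0, 0], "angular": [-15.5, 19.6, 43.3]},
    {"hand": 0.4, "offset": [0, 0, 0], "angular": [-18.6, 23.6, 52.0]},
    {"hand": 0.4, "offset": [0, 0, 0], "angular": [-21.7, 27.5, 60.6]},
    {"hand": 0.4, "offset": [0, 0, 0], "angular": [-24.8, 31.4, 69.3]}
  ]
}}

```text
time: 15.4
tool_pos: [0.5281, 0.0436, 0.3023]
tcp_rot: [-0.456, 2.778, -0.66]
wrist_force: [-0.5, -0.7, -1.0]
width: 0.4
```

```bash
cat > st.py <<'E'
from h import *
T,R=load(); s=bot.read_state(); A=R.T@Ro.from_rotvec(s["tcp_rot"]).as_matrix()
print("t",s["time"],"tcp panel mm",(R.T@(s["tool_pos"]-T)*1e3).round(1),"phi",np.arctan2(A[1,1],A[0,1]).round(3),"zaxis",A[:,2].round(3),"q",s["q"].round(2),"F",(R.T@s["wrist_force"]).round(1),"M",(R.T@s["torque"]).round(2),"w",s["width"])
E
python3 st.py; python3 - <<'E'
from h import *
c=bot.read_camera("side")["frame"][165:240,255:355]; d=bot.read_camera("top")["frame"]
cv2.imwrite("pics/s11.png",cv2.resize(c,(800,600),interpolation=cv2.INTER_CUBIC)); cv2.imwrite("pics/t11.png",d)
E
```

```text
t 15.4 tcp panel mm [ -1.2  -2.3 281.4] phi 2.8 zaxis [-0.001 -0.001 -1.   ] q [ 0.35 -0.17  2.01 -0.54  1.18 -1.37] F [-0.3 -0.8 -1. ] M [-0.03  0.25 -0.05] w 0.40045556547535355
```

View pics/s11.png

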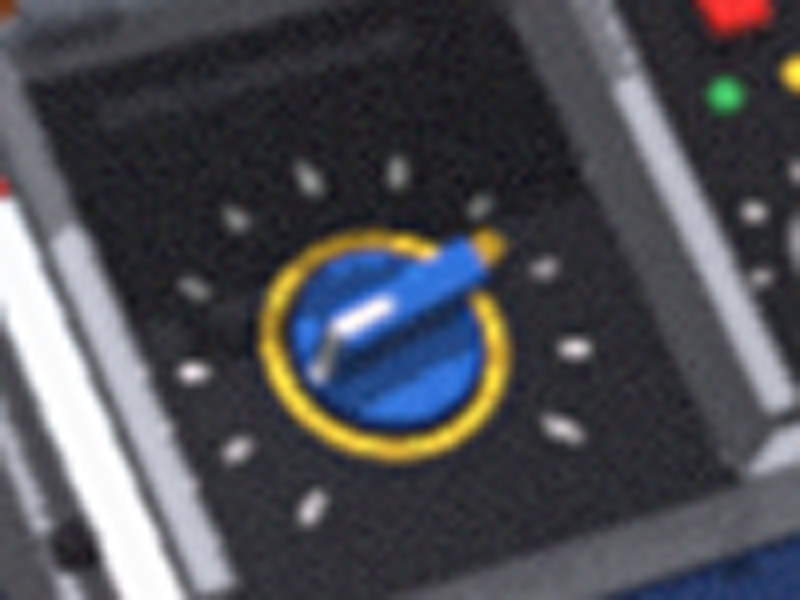

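```bash
python3 - <<'E'
from h import *
T,R=load(); c=bot.read_camera("side"); px=lambda u,v:(255+(u+.5)/8-.5,165+(v+.5)/8-.5)
tk=[(313,507),(237,450),(193,372),(192,287),(237,220),(310,178),(398,172),(480,207),(545,268),(575,347),(562,430)]
P=np.array([onplane(c,px(*t),T,R,0)[:2] for t in tk])*1e3; a=2.356-np.arange(11)*.4712
M=np.c_[np.cos(a),np.sin(a)]
f=lambda p:(P-p[:2]-p[2]*np.c_[np.cos(a+p[3]),np.sin(a+p[3])]).ravel()
r=least_squares(f,[0,0,50,0]); print(r.x,r.fun.reshape(-1,2).round(1).tolist()); p=r.x
def q(uv,z):
    X=onplane(c,px(*uv),T,R,z)[:2]*1e3-p[:2]; return X.round(1),((2.356-np.arctan2(X[1],X[0])+p[3])%6.283).round(3)
for n,uv,z in[("mark",(489,245),.005),("mark end",(503,238),.005),("st out",(335,328),.032),("st in",(393,303),.032),("st bottom",(320,375),.008),("ring",(386,346),.002)]: print(n,q(uv,z))
A=onplane(c,px(335,328),T,R,.032)-onplane(c,px(393,303),T,R,.032); print("stripe dir",2.356-np.arctan2(A[1],A[0])+p[3])
A=onplane(c,px(330,340),T,R,.032)-onplane(c,px(495,262),T,R,.032); print("bar lower edge dir",2.356-np.arctan2(A[1],A[0])+p[3])
# predicted pixels of marker tab & pointer for overlay
t=cv2.imread("pics/top0.png"); ct=bot.read_camera("top"); h=cv2.cvtColor(t,cv2.COLOR_BGR2HSV)
m=cv2.inRange(h,(20,60,110),(35,255,255))[160:240,390:460]; v,u=np.nonzero(m)
Q=np.array([onplane(ct,(x+390,y+160),T,R,.004)[:2] for x,y in zip(u,v)])*1e3; rr=np.hypot(*Q.T)
ring=Q[rr<31]; cx=(ring.max(0)+ring.min(0))/2; tab=Q[(rr>33)&(rr<48)]; d=tab.mean(0)-cx; print("top ring",cx,"tab",tab.mean(0),len(tab),"q",2.356-np.arctan2(d[1],d[0]))
E
```

```text
[-2.06860690e-01 -1.14511694e+00  5.04432416e+01 -9.58598385e-03] [[-0.0, -0.3], [0.2, -0.3], [-0.0, 0.3], [0.4, 0.5], [-0.5, 0.0], [-0.2, -0.2], [0.3, -0.5], [-0.1, 0.3], [0.1, -0.2], [0.3, -0.3], [-0.2, 0.6]]
mark (array([ 16.2, -36.2]), np.float64(3.497))
mark end (array([ 16.9, -40.6]), np.float64(3.523))
st out (array([-4. , 22.8]), np.float64(0.601))
st in (array([-2.2,  6.1]), np.float64(0.435))
st bottom (array([-5.5, 22.4]), np.float64(0.536))
ring (array([-1. ,  0.5]), np.float64(5.988))
stripe dir 0.6647214437650264
bar lower edge dir 0.6320182078356145
top ring [-0.28964978 -0.51031315] tab [ 15.36289351 -34.67067416] 21 q 3.4971378070596693
```

The pointer stands at about 0.60: white stripe (335, 328)–(393, 303). The marker is at about 3.50: tab at (489, 245), between the 3.30 and 3.77 ticks. Moving down over the dial, with the jaws across the grip bar.

>>> {"method": "drive_tool", "body": {
  "deltas": [
    {"hand": 0.35, "offset": [1.2, -1.45, -3.2], "angular": [-3.1, 3.9, 8.5]},
    {"hand": 0.35, "offset": [2.4, -2.9, -6.4], "angular": [-6.2, 7.8, 17.1]},
    {"hand": 0.35, "offset": [3.6, -4.4, -9.6], "angular": [-9.2, 11.6, 25.6]},
    {"hand": 0.35, "offset": [4.7, -5.8, -12.8], "angular": [-9.2, 11.6, 25.6]},
    {"hand": 0.35, "offset": [5.8, -7.2, -16], "angular": [-9.2, 11.6, 25.6]},
    {"hand": 0.35, "offset": [7.0, -8.7, -19.1], "angular": [-9.2, 11.6, 25.6]},
    {"hand": 0.35, "offset": [7.0, -8.7, -19.1], "angular": [-9.2, 11.6, 25.6]}
  ]
}}

```text
time: 16.48
tool_pos: [0.5963, -0.0441, 0.1096]
tcp_rot: [-1.183, 2.672, -0.755]
wrist_force: [-1.4, 0.3, -0.6]
width: 0.348
```

```bash
python3 st.py;python3 arc.py|tail -1; python3 - <<'E'
from h import *
T,R=load(); s=bot.read_state(); print(((T+R@np.array([-.0002,-.0011,.0125])-s["tool_pos"])*100).round(2))
E
```

```text
t 16.475 tcp panel mm [-1.3 -3.  58.9] phi -2.975 zaxis [-0.003 -0.004 -1.   ] q [ 0.14  0.1   2.13 -0.68  0.75 -1.8 ] F [-1.2 -0.9  0. ] M [-0.01  0.27  0.04] w 0.3481971251833721
red foot 11 252.29 188.45
[ 1.53 -1.84 -4.17]
```

>>> {"method": "drive_tool", "body": {
  "deltas": [
    {"hand": 0.35, "offset": [0.8, -0.95, -2.1], "angular": [0, 0, 0]},
    {"hand": 0.35, "offset": [1.3, -1.6, -3.5], "angular": [0, 0, 0]},
    {"hand": 0.35, "offset": [1.6, -1.95, -4.3], "angular": [0, 0, 0]},
    {"hand": 0.35, "offset": [1.6, -1.95, -4.3], "angular": [0, 0, 0]}
  ]
}}

```text
time: 17.02
tool_pos: [0.6146, -0.0623, 0.0701]
tcp_rot: [-1.183, 2.665, -0.756]
wrist_force: [0.4, 0.9, 0.5]
width: 0.353
```

```bash
python3 st.py
```

```text
t 17.025 tcp panel mm [ 1.1  0.  11.9] phi -2.974 zaxis [-0.     0.001 -1.   ] q [ 0.1   0.19  2.13 -0.75  0.67 -1.75] F [-0.1  0.9  0.7] M [-0.03  0.24  0.08] w 0.35256559639497126
```

>>> {"method": "drive_tool", "body": {
  "deltas": [
    {"hand": 0.0, "offset": [-0.1, 0.05, 0], "angular": [0, 0, 0]},
    {"hand": 0.0, "offset": [-0.1, 0.05, 0], "angular": [0, 0, 0]},
    {"hand": 0.0, "offset": [-0.1, 0.05, 0], "angular": [0, 0, 0]},
    {"hand": 0.0, "offset": [-0.1, 0.05, 0], "angular": [0, 0, 0]}
  ],
  "force": 25
}}

```text
time: 17.52
tool_pos: [0.6122, -0.0597, 0.0693]
tcp_rot: [-1.183, 2.666, -0.752]
wrist_force: [-5.3, 7.5, -1.1]
width: 0.129
```

```bash
python3 st.py; python3 arc.py|tail -1
```

```text
t 17.525 tcp panel mm [-2.3 -0.2 13. ] phi -2.975 zaxis [-0.003  0.002 -1.   ] q [ 0.1   0.18  2.13 -0.74  0.67 -1.75] F [-8.6  0.5  3.6] M [0.19 1.57 0.  ] w 0.1290048855278417
red foot 11 252.28 188.44
```

>>> {"method": "drive_tool", "body": {
  "deltas": [
    {"hand": 0.0, "offset": [-0.15, 0.2, -0.12], "angular": [1.5, -2, -4.3]},
    {"hand": 0.0, "offset": [-0.15, 0.2, -0.12], "angular": [4.7, -5.9, -13.0]},
    {"hand": 0.0, "offset": [-0.15, 0.2, -0.12], "angular": [7.7, -9.8, -21.7]},
    {"hand": 0.0, "offset": [-0.15, 0.2, -0.12], "angular": [10.8, -13.7, -30.3]},
    {"hand": 0.0, "offset": [-0.15, 0.2, -0.12], "angular": [13.9, -17.7, -39.0]},
    {"hand": 0.0, "offset": [-0.15, 0.2, -0.12], "angular": [17.0, -21.6, -47.6]},
    {"hand": 0.0, "offset": [-0.15, 0.2, -0.12], "angular": [20.1, -25.5, -56.3]},
    {"hand": 0.0, "offset": [-0.15, 0.2, -0.12], "angular": [23.2, -29.5, -65.0]}
  ]
}}

```text
time: 18.58
tool_pos: [0.6121, -0.0599, 0.0694]
tcp_rot: [0.64, 2.615, -0.447]
wrist_force: [1.5, -3.0, -3.6]
width: 0.134
```

```bash
python3 st.py; python3 arc.py|tail -1
```

```text
t 18.575 tcp panel mm [-2.2 -0.3 13.1] phi 1.994 zaxis [ 0.003 -0.    -1.   ] q [ 0.1   0.19  2.13 -0.75  0.67 -0.42] F [ 1.1 -0.7 -4.7] M [-0.05  0.03 -0.  ] w 0.1336994065846709
red foot 12 252.16 188.53
```

>>> {"method": "drive_tool", "body": {
  "deltas": [
    {"hand": 0.0, "offset": [0, 0, 0], "angular": [3.1, -3.9, -8.7]},
    {"hand": 0.0, "offset": [0, 0, 0], "angular": [6.2, -7.9, -17.3]},
    {"hand": 0.0, "offset": [0, 0, 0], "angular": [9.3, -11.8, -26.0]},
    {"hand": 0.0, "offset": [0, 0, 0], "angular": [12.4, -15.7, -34.6]},
    {"hand": 0.0, "offset": [0, 0, 0], "angular": [15.5, -19.6, -43.3]},
    {"hand": 0.0, "offset": [0, 0, 0], "angular": [18.6, -23.6, -52.0]},
    {"hand": 0.0, "offset": [0, 0, 0], "angular": [21.7, -27.5, -60.6]},
    {"hand": 0.0, "offset": [0, 0, 0], "angular": [21.7, -27.5, -60.6]}
  ]
}}

```text
time: 19.62
tool_pos: [0.6119, -0.0599, 0.0693]
tcp_rot: [1.961, 1.734, -0.043]
wrist_force: [0.6, -2.6, -1.2]
width: 0.131
```

```bash
python3 st.py; python3 arc.py|tail -1
```

```text
t 19.625 tcp panel mm [-2.3 -0.6 13. ] phi 0.781 zaxis [ 0.001 -0.002 -1.   ] q [ 0.1   0.19  2.13 -0.75  0.67  0.79] F [ 1.5 -1.1 -2.2] M [-0.37  0.1  -0.04] w 0.13054241325611612
red foot 11 252.29 188.44
```

>>> {"method": "drive_tool", "body": {
  "deltas": [
    {"hand": 0.0, "offset": [0, 0, 0], "angular": [3.1, -3.9, -8.7]},
    {"hand": 0.0, "offset": [0, 0, 0], "angular": [5.6, -7.1, -15.6]},
    {"hand": 0.0, "offset": [0, 0, 0], "angular": [6.5, -8.3, -18.3]},
    {"hand": 0.0, "offset": [0, 0, 0], "angular": [6.5, -8.3, -18.3]}
  ]
}}

```text
time: 20.18
tool_pos: [0.6119, -0.0599, 0.0693]
tcp_rot: [2.247, 1.346, 0.085]
wrist_force: [-1.5, -0.9, 0.3]
width: 0.13
```

```bash
python3 st.py
```

```text
t 20.175 tcp panel mm [-2.4 -0.6 13. ] phi 0.412 zaxis [ 0.001 -0.003 -1.   ] q [ 0.1   0.19  2.13 -0.75  0.67  1.16] F [-0.  -1.8  0.4] M [-0.58  0.21 -0.02] w 0.12969049584433917
```

Now I'll release and back out along the panel normal, then check from both cameras.

>>> {"method": "drive_tool", "body": {
  "deltas": [
    {"hand": 0.2, "offset": [0, 0, 0], "angular": [0, 0, 0]},
    {"hand": 0.35, "offset": [0, 0, 0], "angular": [0, 0, 0]},
    {"hand": 0.35, "offset": [0, 0, 0], "angular": [0, 0, 0]},
    {"hand": 0.35, "offset": [-0.6, 0.8, 1.7], "angular": [0, 0, 0]},
    {"hand": 0.35, "offset": [-1.5, 1.95, 4.3], "angular": [0, 0, 0]},
    {"hand": 0.35, "offset": [-3.1, 3.9, 8.7], "angular": [0, 0, 0]},
    {"hand": 0.35, "offset": [-4.7, 5.9, 13.0], "angular": [0, 0, 0]},
    {"hand": 0.35, "offset": [-6.2, 7.8, 17.3], "angular": [0, 0, 0]}
  ]
}}

```text
time: 21.18
tool_pos: [0.5493, 0.0194, 0.2448]
tcp_rot: [2.25, 1.343, 0.09]
wrist_force: [1.4, -0.1, -0.3]
width: 0.352
```

>>> {"method": "drive_tool", "body": {
  "deltas": [
    {"hand": 0.35, "offset": [-3, 4.0, 2], "angular": [0, 0, 0]},
    {"hand": 0.35, "offset": [-6, 9, 4], "angular": [0, 0, 0]},
    {"hand": 0.35, "offset": [-9, 14, 5], "angular": [0, 0, 0]},
    {"hand": 0.35, "offset": [-12, 18, 5], "angular": [0, 0, 0]},
    {"hand": 0.35, "offset": [-15, 22, 5], "angular": [0, 0, 0]}
  ]
}}

```text
time: 21.8
tool_pos: [0.3985, 0.2401, 0.2937]
tcp_rot: [2.251, 1.344, 0.091]
wrist_force: [1.1, 0.2, -0.5]
width: 0.346
```

```bash
python3 st.py; python3 arc.py|tail -1; python3 - <<'E'
from h import *
S=bot.read_camera("side")["frame"]; t=bot.read_camera("top")["frame"]
cv2.imwrite("pics/s12f.png",S); cv2.imwrite("pics/t12f.png",t)
Z=lambda a,w,h:cv2.resize(a,(w,h),interpolation=cv2.INTER_CUBIC)
L=np.vstack([Z(S[165:240,270:345],400,400),Z(S[80:155,220:370],400,200)])
Rr=np.vstack([Z(t[170:230,390:450],400,400),Z(t[100:300,200:600],400,200)])
cv2.imwrite("pics/f12.png",np.hstack([L,Rr]))
E
```

```text
t 21.8 tcp panel mm [-208.5   17.6  391.2] phi 0.409 zaxis [-0.001  0.    -1.   ] q [ 0.86 -0.13  1.99 -0.52  1.41  1.47] F [ 0.2  1.  -0.7] M [ 0.01  0.26 -0.02] w 0.34618566590071925
red foot 11 251.98 188.5
```

View pics/f12.png

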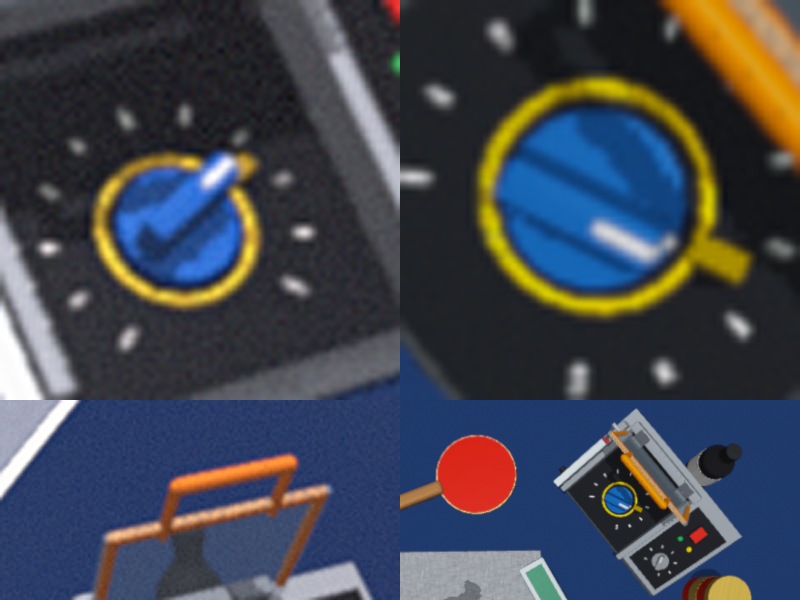

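```bash
python3 - <<'E'
from h import *
T,R=load(); ct=bot.read_camera("top"); cs=bot.read_camera("side")
pt=lambda u,v:(390+(u-400+.5)/6.667-.5,170+(v+.5)/6.667-.5); ps=lambda u,v:(270+(u+.5)/5.333-.5,165+(v+.5)/5.333-.5)
W=lambda c,uv,z:onplane(c,uv,T,R,z)[:2]*1e3
qa=lambda d:round(2.356-np.arctan2(d[1],d[0])-.0096,3)
# dial axis from ring extents (top), from ticks
h=cv2.cvtColor(ct["frame"],cv2.COLOR_BGR2HSV)
def pts(c,img,lo,hi,box,z):
    m=cv2.inRange(img,lo,hi); x0,x1,y0,y1=box; v,u=np.nonzero(m[y0:y1,x0:x1]); return np.array([W(c,(a+x0,b+y0),z) for a,b in zip(u,v)])
for n,c,box in(("top",ct,(398,455,175,222)),("side",cs,(284,322,190,225))):
    hsv=cv2.cvtColor(c["frame"],cv2.COLOR_BGR2HSV)
    Y=pts(c,hsv,(18,130,90),(34,255,255),box,.004); r=np.hypot(*(Y-[-.3,-.8]).T)
    ring=Y[r<31.5]; f=least_squares(lambda p:np.hypot(*(ring-p[:2]).T)-p[2],[0,0,27],loss="soft_l1",f_scale=.5).x
    tab=Y[(r>33)&(r<48)]; d=tab.mean(0)-f[:2]; print(n,"ring",f.round(2),"tab",tab.mean(0).round(1),len(tab),"q",qa(d))
    Wh=pts(c,hsv,(0,0,165),(180,110,255),box,.032); Wh=Wh[np.hypot(*Wh.T)<27]
    ve=np.linalg.svd(Wh-Wh.mean(0))[2][0]; ve*=np.sign(-ve[1]); print(" white",len(Wh),Wh.mean(0).round(1),"dir q",qa(ve),"pos q",qa(Wh.mean(0)-f[:2]))
for n,a,b,z,c in[("top stripe",pt(597,228),pt(655,252),.032,ct),("top bar up",pt(515,150),pt(675,217),.032,ct),("top bar low",pt(505,205),pt(640,270),.032,ct),("side stripe",ps(205,186),ps(234,161),.032,cs),("side low edge",ps(158,233),ps(240,170),.032,cs)]:
    A,B=W(c,a,z),W(c,b,z); print(n,A.round(1),B.round(1),qa(B-A))
for n,c,uv in(("top",ct,pt(722,257)),("topend",ct,pt(746,266)),("side",cs,ps(248,165))): X=W(c,uv,.005); print(n,X.round(1),qa(X-[-.2,-1.1]))
E
```

```text
top ring [-0.52 -0.48 29.27] tab [ 15.1 -35.3] 26 q 3.495
 white 31 [  4.3 -13. ] dir q 3.495 pos q 3.552
side ring [-0.42 -0.62 29.21] tab [-7.9 -1.9] 25 q 5.319
 white 22 [  4.2 -13.7] dir q 3.297 pos q 3.576
top stripe [ 0.9 -6.2] [  8.5 -20.2] 3.423
top bar up [-2.5 22.7] [ 18.2 -16.5] 3.431
top bar low [-13.8  13.4] [  2.5 -21.5] 3.48
side stripe [ 1.  -6.1] [  7.2 -21.1] 3.523
side low edge [-11.4  18.8] [  3.1 -21.8] 3.575
top [ 15.1 -33.2] 3.473
topend [ 18.4 -38.9] 3.46
side [ 15.  -37.8] 3.525
```

Guard propped with its bar up, pointer aligned with the yellow tab (tops: stripe (597, 228)–(655, 252), tab (722, 257)), and everything else unmoved. Handing in.

```bash
python3 -c "
from workcell import bot
print(bot.finish_job())"
```

```text
the job is handed in; nothing more can be done
None
```

The guard is propped open on its stay and the blue dial is set to the yellow marker. I handed the job in at about 22 s on the robot's clock; no verdict was reported.

- **Guard:** I lifted it by the bar, held in the gripper, to about 1.86 rad, until the foot was seen clear of the track's end. I eased it down until the stay pushed back with about 7 N at about 1.51 rad by the arm's reading. After that I released it in two steps. In all later pictures the red foot stayed at the same pixel, and the guard stands at about 1.54 rad by its outline.
- **Dial:** I turned it in one grip from about 0.60 to about 3.50 rad, by the gripper's angle. The marker reads 3.495 from the top camera.
- **Disagreements:** Pointer readings from the two cameras spread from 3.30 to 3.58 rad. The cleanest one, from the top camera, gives 3.495. Comparing stripe positions before and after the turn gives 3.50 to 3.53. The error is probably within 0.03 rad. My fit of the console's pose was also off by 2 to 4 mm. This caused sideways forces of up to about 16 N while gripping and lifting, well under the limits.
- **Surroundings:** In the last pictures the marker, feed dial and the objects in view looked where they were, judged by eye. The arm ended well clear of everything.

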